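# Load the calibration cassette, then pinch it out of its dock

## Robot

A 6-joint arm with a two-finger parallel gripper is mounted at the origin on the work surface. World frame = base frame: x ahead of the robot, y to its left, z up, the work surface at z = 0. Lengths are in m, angles in rad, forces in N, time in s.
With the tool pointing down it reaches from about 0.425 to 0.95 m from the base axis. Payload 3.5 kg.
Tool frame: the origin (TCP) lies midway between the tips of the shut fingers; the grasp point (between the pads) lies ctrl.grasp_offset behind it (ctrl.grasp_offset is the distance from the TCP to the grasp point, in m); x points along the fingers, y is the direction in which the jaws open and shut, and the axes are right-handed (so a half turn about x gives the same grasp; the last joint's range is limited). The gripper opens to 85 mm and grips with 20 to 120 N. Pads are 22 mm wide; open, the fingers measure 114 mm over their backs; the gripper's body (76 mm by 85 mm) begins 54 mm behind the grasp point. The pads swing forward as they close: fully open they stand 13 mm farther back than shut.
Start: joints at [1.131, 0.286, 1.577, -0, 1.279, -0.15], TCP at [0.193, 0.647, 0.201] pointing down, gripper open.
Joint ranges: [-2.77, 2.77], [-0.9, 2.22], [0.21, 2.48], [-1.53, 4.67], [0.24, 2.81], [-2.84, 2.84]. Speed limits (rad/s): [2.79, 2.79, 3.14, 3.14, 3.14, 3.14].

## Interface

Orientations are given as a unit quaternion [x, y, z, w].
In Python, from plant import readout, read_camera, sign_off, ctrl gives the robot as it stands.
- The arm moves only by the tool drive_tool, never from a script. Its argument "steps" is a list of rows, each a list of 5 numbers: the shift along the tool's x, y, z in cm, then the turn about the tool's x in degrees, then the opening, from 0 (shut) to 1 (fully open). A call has 1 to 10 rows; each row shifts and turns the commanded pose from where the row before left it, along the tool's axes as they then stand; what a row does not reach is not made up. A row lasts 1/10 s, in which the tool goes at most 50 mm and 8.59 degrees, less where a joint would pass 70% of its speed; a pose out of reach is approached as far as the arm can. A call is refused whole if a number of a shift passes 5 or a number of a turn 8.59, either way. A call with a gripper value outside its range is refused whole. The fingers move at their own pace and stop on an object; "force" is the grip in N (left out, the last holds). Time passes only in rows, so rows that do not move let the fingers close. It gives the time, the measured TCP pose, the force and the opening at its end, in the units of the state.
- readout.get_state(): the state, without advancing time (a new reading comes with each control period).
- read_camera(name): name is "scene" or "top" or "wrist"; returns a dict with "frame" (384x512x3 uint8, red, green, blue), "vertical_fov" (degrees; the focal length in pixels is half the picture's height over the tangent of half this angle, whatever the lens; pixels are square), "cx", "cy" (the principal point, pixels), "eye" and "orientation" of the camera in the world. Camera axes: x right, y up, looking along -z (the intrinsics and any distortion apply to the point x, -y, -z); pixel columns grow to the right and rows downward; lengths in m; the calibration is good to about 2 mm. The wrist camera is an equidistant fisheye: a pixel r from the principal point sees the ray r / f radians off the axis. A picture is of the moment at which its call begins. There is no depth.
- sign_off(): hands the job in, once; it reports no verdict.
The state is a dict: "time": time; "qpos": joint angles; "dq": joint speeds; "joint_efforts": joint torques, N m; "eef_pos": TCP position; "tcp_rot": TCP orientation; "contact_force": force on the tool from outside, world axes, zero at the start; "wrist_torque": the same for the moment, N m; "opening": opening from 0.0 (shut) to 1.0 (fully open).
Only numpy, scipy, OpenCV 4.12 (cv2) and the standard library are available. Lean on these libraries where they do the work, as an engineer would, in place of code of your own. Each camera call takes 0.05 s, during which the arm holds its last target. There are 200 camera calls.

## Task

Stand the two loose model eyes in the empty wells of the docked calibration cassette, the narrow one in the narrow row and the wide one in the wide row, each down to the bottom of its well. Then pinch the cassette's two side catches together, lift it straight out of the dock and finish while holding it still, level and at least 12 cm above the table, catches still pinched and both eyes in place. Leave the other things on the table where they are.

Things in the scene. Friction and masses are not known exactly. Their poses are not given: they have to be found in the camera images.
- cassette: grey block, 80 (x) by 50 (y) by 50 mm high, 0.25 kg, docked with its underside (origin: its centre; z up) 6 mm above the table. Two rows along x on top: narrow at y -14 mm, wide at y +11 mm; at x -26 mm each holds a fixed model eye standing 22 mm above the top, at x +26 mm is an empty well. 1 mm play sideways in the dock; comes straight up once both catches are pressed
- well_narrow (a point): centre of the mouth of the empty narrow well, on the cassette's top (50 mm above its underside): 16 mm across, 22 mm deep
- well_wide (a point): centre of the mouth of the empty wide well, on the cassette's top: 22 mm across, 22 mm deep
- catch_left_pad (a point): middle of the ribbed outer face of the black catch on the cassette's +y side, 28 mm above its underside. The face is 24 mm wide, centred on x = 0, and when docked reaches from the rim of the dock (20 mm) to 52 mm above the table. It stands 33 mm from the cassette's middle: 66 mm across both catches at rest, 52 mm with both fully in, 1 mm proud of the block
- catch_right_pad (a point): the same on the cassette's -y side
- catch_left (a joint): how far the left (+y) catch is pressed in, m: 0 at rest (its nib hooked 3 mm under the dock's lip), 0.007 fully in (free). A spring pushes it out: about 3 N at rest, 8 N fully in
- catch_right (a joint): the same for the right (-y) catch
- eye_narrow: narrow loose model eye: plain aluminium barrel with a dark ring and a dark lens on top, 12 mm across, 44 mm tall, about 25 g, standing upright on the table. Origin: centre of its underside; z up along the barrel. It belongs in the narrow row; home in the well, 22 mm of it stands out
- eye_wide: wide loose model eye: the same look and the same 44 mm height, but 18 mm across, about 45 g, standing upright on the table. Origin: centre of its underside. It belongs in the wide row (it does not go into the narrow well)
- dock: low ivory charging dock fixed to the table, 94 mm (x) by 88 mm (y) outside with its rim 20 mm above the table; a 12 mm high, 60 mm wide foot with a small green lamp runs out to x = +103 mm. Origin: centre of its underside; same heading as the cassette
- dropper: white dropper bottle, 26 mm across, 55 mm tall; a bystander standing near the loose model eyes; origin at the centre of its underside
- penlight: steel pen torch lying flat, 130 mm long, 12 mm thick; a bystander; origin at the middle of its underside
- lens_case: white contact-lens case, two round 30 mm pots joined, 68 mm long, 14 mm high; a bystander; origin at the centre of its underside
- occluder: flat black occluder paddle, 60 mm disc on a handle, 200 mm long, 5 mm thick; a bystander; origin on its underside, 80 mm from the disc's centre
- jar: small glass jar with lid, 44 mm across, 50 mm tall; a bystander; origin at the centre of its underside

How it is judged:
On the way, in this order (a step that is already met when the one before it is completed fails the run):
1. both model eyes stand home in their matching wells and are let go, the cassette still down in the dock (x of eye_narrow in the frame of cassette between 0.02 and 0.032 m and y of eye_narrow in the frame of cassette between -0.02 and -0.008 m and z of eye_narrow in the frame of cassette between 0.02 and 0.033 m and contact force between the fingers and eye_narrow below 0.1 N and x of eye_wide in the frame of cassette between 0.02 and 0.032 m and y of eye_wide in the frame of cassette between 0.005 and 0.017 m and z of eye_wide in the frame of cassette between 0.02 and 0.033 m and contact force between the fingers and eye_wide below 0.1 N and height (world z) of cassette below 0.012 m), for 0.2 s.
2. the cassette is lifted clear of the dock by its two catches, both pressed in (value of joint each of catch_left, catch_right above 0.003 m and height (world z) of cassette above 0.04 m), for 0.2 s.
At the end, for the whole second after the job is handed in: The gripper holds the still cassette by both catches (each in over 3 mm, over 3 N), underside over 100 mm up, tilt under 0.3 rad, off the dock; each loose eye is in its own row's well (within 6 mm of its axis, foot within 5 mm of the bottom), not touched by the fingers (x of eye_narrow in the frame of cassette between 0.02 and 0.032 m and y of eye_narrow in the frame of cassette between -0.02 and -0.008 m and z of eye_narrow in the frame of cassette between 0.02 and 0.033 m and contact force between the fingers and eye_narrow below 0.1 N and x of eye_wide in the frame of cassette between 0.02 and 0.032 m and y of eye_wide in the frame of cassette between 0.005 and 0.017 m and z of eye_wide in the frame of cassette between 0.02 and 0.033 m and contact force between the fingers and eye_wide below 0.1 N and value of joint each of catch_left, catch_right above 0.003 m and height (world z) of cassette above 0.1 m and angle between cassette's own z axis and vertical below 0.3 rad and contact force between the fingers and cassette above 3 N and contact force between cassette and dock below 0.2 N and linear speed of cassette below 0.03 m/s); the arm keeps its last pose, push and grip.
It fails at once if the dropper is moved more than 30 mm (distance of dropper from where it was at the start of the episode above 0.03 m).
It fails at once if the penlight is moved more than 30 mm (distance of penlight from where it was at the start of the episode above 0.03 m).
It fails at once if the lens case is moved more than 30 mm (distance of lens_case from where it was at the start of the episode above 0.03 m).
It fails at once if the occluder is moved more than 30 mm (distance of occluder from where it was at the start of the episode above 0.03 m).
It fails at once if the jar is moved more than 30 mm (distance of jar from where it was at the start of the episode above 0.03 m).
It also fails if it takes over 58 s, if anything falls off the work surface, if the arm or the gripper's body presses on something with over 40 N, if the wrist force passes 120 N, or if a joint passes its speed limit or range.

## Working session

There is one attempt and no reset: what is moved stays moved. The work goes in short steps, Python scripts to look and compute and a tool call to move; the robot and the scene stay as the last step left them, time stands still between calls to the robot, and variables do not carry over. Pictures are saved under pics/ and viewed, about 8 in all and at most 12, crops included, and the job is handed in when it is done.

Besides the shell and the picture viewer there is one more tool, called after "Request:" as name(argument=value, ...), one argument or row to a line, values as JSON. drive_tool: Moves the arm, as the interface text tells. Its arguments: {"type":"object","properties":{"steps":{"type":"array","items":{"type":"array","items":{"type":"number"}}},"force":{"type":"number"}},"required":["steps"]}

```bash
mkdir -p pics && ls && python3 - <<'E'
from plant import readout, read_camera, ctrl
import cv2,numpy as np
print(readout.get_state()); print(ctrl.grasp_offset)
for n in ["scene","top","wrist"]:
    c=read_camera(n); cv2.imwrite(f"pics/{n}0.png",c["frame"][...,::-1])
    print(n,{k:v for k,v in c.items() if k!="frame"})
a=[cv2.imread(f"pics/{n}0.png") for n in ["scene","top"]]
E
```

```text
pics
{'time': 0.0, 'qpos': array([ 1.13102147e+00,  2.87197775e-01,  1.57814271e+00, -3.55998719e-06,
        1.27860383e+00, -1.50013174e-01]), 'dq': array([ 0.00212524, -0.00042165,  0.00074723,  0.00052038,  0.00218435,
        0.00015541]), 'joint_efforts': array([-1.38479179e-03, -4.05996680e+01, -2.92617148e+01, -2.39208084e-04,
        5.99635154e-03,  5.45631252e-06]), 'eef_pos': array([0.19253745, 0.64621323, 0.19984442]), 'tcp_rot': array([ 0.10129188,  0.69993857, -0.10288367,  0.69945758]), 'contact_force': array([ 0.22810651,  0.85494755, -0.38391703]), 'wrist_torque': array([-0.00758723, -0.02091822,  0.01563984]), 'opening': 1.0008904007352362}
0.0187
scene {'vertical_fov': 55.38024629157567, 'cx': 257.6605433356745, 'cy': 188.82585027743778, 'eye': array([1.14418705, 0.48923172, 0.61211936]), 'orientation': array([0.19456206, 0.39275692, 0.80872316, 0.39224286])}
top {'vertical_fov': 47.20133765641401, 'cx': 251.48860353031063, 'cy': 190.4658306723799, 'eye': array([0.39395557, 0.07282466, 1.14180088]), 'orientation': array([-0.06870719,  0.06689186,  0.71325218, -0.69431703])}
wrist {'vertical_fov': 65.70646984690485, 'cx': 257.9954768166545, 'cy': 195.3265993236877, 'eye': array([0.12750553, 0.66653793, 0.37193503]), 'orientation': array([-0.1108585 , -0.08139039,  0.59179873,  0.79426712])}
```

View pics/top0.png

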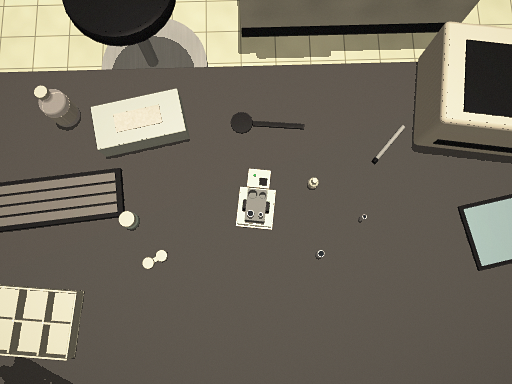

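View pics/scene0.png

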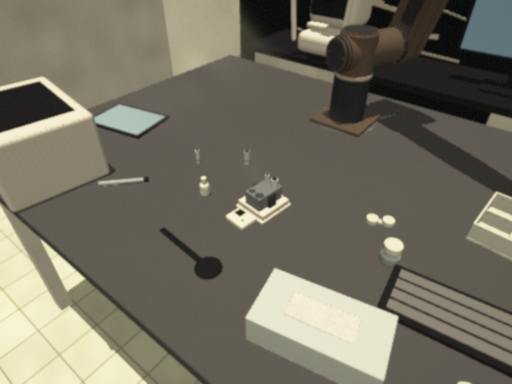

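The top view shows the cassette in its dock at about (256,207), with the foot pointing up. The loose eyes are at (363,217) and (321,254), and the dropper is at (313,183). In the scene view the eyes are at (197,156) and (247,156), the dropper at (204,187) and the cassette at (265,192).

```bash
cat > h.py <<'E'
import numpy as np, cv2
from scipy.spatial.transform import Rotation as R
from plant import readout, read_camera, ctrl
def f_(c): return 192/np.tan(np.radians(c["vertical_fov"])/2)
def ray(c,u,v,fish=False):
    f=f_(c); x,y=(u-c["cx"])/f,(v-c["cy"])/f
    if fish:
        r=np.hypot(x,y); s=np.sin(r)/r if r>1e-9 else 1; d=np.array([x*s,-y*s,-np.cos(r)])
    else: d=np.array([x,-y,-1.])
    d=R.from_quat(c["orientation"]).apply(d); return d/np.linalg.norm(d)
def plane(c,u,v,z,fish=False):
    d=ray(c,u,v,fish); return c["eye"]+d*(z-c["eye"][2])/d[2]
def proj(c,p,fish=False):
    q=R.from_quat(c["orientation"]).inv().apply(np.asarray(p,float)-c["eye"]); f=f_(c)
    x,y,z=q[0],-q[1],-q[2]; h=np.hypot(x,y)
    k=np.arctan2(h,z)/max(h,1e-9) if fish else 1/z
    return np.array([c["cx"]+f*k*x,c["cy"]+f*k*y])
def tri(rays): # [(eye,dir)...]
    A=np.zeros((3,3));b=np.zeros(3)
    for e,d in rays:
        M=np.eye(3)-np.outer(d,d);A+=M;b+=M@e
    p=np.linalg.solve(A,b); return p,[np.linalg.norm((np.eye(3)-np.outer(d,d))@(p-e)) for e,d in rays]
E
python3 - <<'E'
from h import *
s=read_camera("scene");t=read_camera("top")
P={"wide":((321,254),(247,156)),"narrow":((363,217),(197,156)),"dropper":((313,183),(204,187)),"cass":((256,207),(265,192))}
for n,(a,b) in P.items():
    print(n,np.round(tri([(t["eye"],ray(t,*a)),(s["eye"],ray(s,*b))])[0],3),np.round(plane(t,*a,.04),3))
for n,p in {"dockcorners":[(242,187),(276,188),(272,229),(236,226)],"foot":[(249,169),(270,170)]}.items():
    print(n,[np.round(plane(t,*q,.02)[:2],3).tolist() for q in p])
for n,p in {"occ":(242,122),"occh":(303,126),"jar":(129,219),"pen":(389,144),"case":(155,259),"box":(140,120),"tray":(122,190)}.items(): print(n,plane(t,*p,.02)[:2].round(3))
im=t["frame"][150:280,210:390,::-1]
im2=s["frame"][130:240,170:310,::-1]
A=cv2.resize(im,None,fx=4,fy=4,interpolation=cv2.INTER_CUBIC);cv2.imwrite("pics/c1.png",A)
w=read_camera("wrist")["frame"]; print(w.mean())
T=R.from_quat(readout.get_state()["tcp_rot"]);print(T.as_matrix().round(3))
E
```

```text
wide [ 0.443 -0.097  0.022] [ 0.443 -0.095  0.04 ]
narrow [ 0.535 -0.211  0.022] [ 0.532 -0.206  0.04 ]
dropper [ 0.628 -0.089  0.021] [ 0.623 -0.085  0.04 ]
cass [0.565 0.063 0.04 ] [0.565 0.063 0.04 ]
dockcorners [[0.622, 0.097], [0.617, 0.009], [0.51, 0.023], [0.521, 0.115]]
foot [[0.67, 0.078], [0.665, 0.023]]
occ [0.8   0.093]
occh [ 0.784 -0.07 ]
jar [0.546 0.39 ]
pen [ 0.728 -0.295]
case [0.442 0.321]
box [0.813 0.367]
tray [0.623 0.41 ]
95.5076904296875
[[-0.     0.286  0.958]
 [-0.001  0.958 -0.286]
 [-1.    -0.001 -0.   ]]
```

View pics/c1.png

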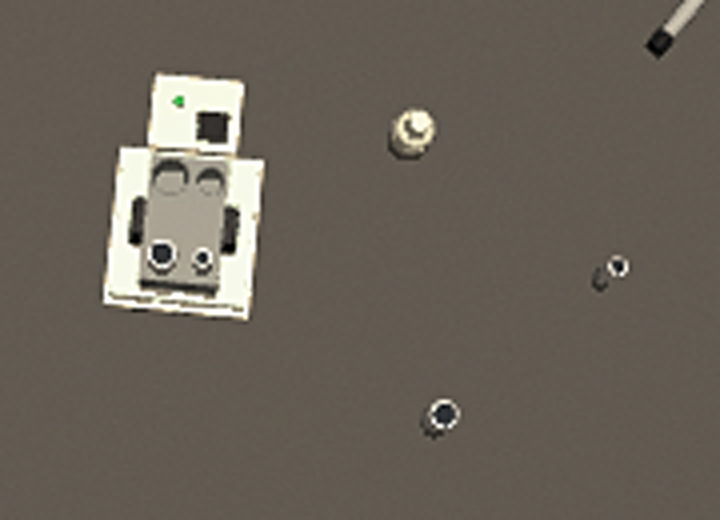

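The crop shows the rings sharply. The wide eye is at crop (444,415) and the narrow one at (618,266). The empty wells are at (171,178) wide and (211,181) narrow. The cassette's heading is about -6.5°. I'll turn the tool by 80° and start across.

Request:
drive_tool(
  steps=[
    [0,0,0,8,1],
    [0,0,0,8,1],
    [0,0,0,8,1],
    [0,0,0,8,1],
    [0,0,0,8,1],
    [0,0,0,8,1],
    [0,0,0,8,1],
    [0,0,0,8,1],
    [0,0,0,8,1],
    [0,0,0,8,1],
  ],
)

```text
time: 1.3
eef_pos: [0.1928, 0.6468, 0.2011]
tcp_rot: [-0.529, -0.469, 0.529, -0.469]
contact_force: [0.2, -0.3, 0.2]
opening: 1.001
```

Request:
drive_tool(
  steps=[
    [0,3.4,2.8,0,1],
    [0,3.4,2.8,0,1],
    [0,3.4,2.8,0,1],
    [0,3.4,2.8,0,1],
    [0,3.4,2.8,0,1],
    [0,3.4,2.8,0,1],
    [0,3.4,2.8,0,1],
    [0,3.4,2.8,0,1],
    [0,3.4,2.8,0,1],
    [0,3.4,2.8,0,1],
  ],
)

```text
time: 2.3
eef_pos: [0.4994, 0.3282, 0.2014]
tcp_rot: [0.528, 0.47, -0.528, 0.47]
contact_force: [0.6, 0.6, -0.1]
opening: 1.0
```

```bash
python3 - <<'E'
from h import *
s=readout.get_state();c=read_camera("wrist");t=read_camera("top")
T=R.from_quat(s["tcp_rot"])
print(s["eef_pos"],np.degrees(np.arctan2(T.as_matrix()[1,1],T.as_matrix()[0,1])),s["opening"])
print("cam rel tool",T.inv().apply(c["eye"]-s["eef_pos"]),"axis in tool",T.inv().apply(R.from_quat(c["orientation"]).apply([0,0,-1])), "right",T.inv().apply(R.from_quat(c["orientation"]).apply([1,0,0])))
for a in [(103,304,119,147),(248,319,263,160),(138,285,152,157)]:
    p=plane(t,210+a[0]/4,150+a[1]/4,.02);q=plane(t,210+a[2]/4,150+a[3]/4,.02);print(np.degrees(np.arctan2(*(q-p)[[1,0]])))
for a in [(171,178),(211,181)]: print(plane(t,210+a[0]/4,150+a[1]/4,.056))
cv2.imwrite("pics/w1.png",c["frame"][...,::-1])
E
```

```text
[0.49941848 0.32816711 0.20140448] -6.6067892423916685 1.0000727461553045
cam rel tool [-0.17195603  0.00036689 -0.06890286] axis in tool [0.96269546 0.00222711 0.27057806] right [-2.46680482e-03  9.99996808e-01  5.45787918e-04]
-6.928618989013084
-7.399825545711326
-7.553127296609622
[0.59470862 0.06991545 0.056     ]
[0.59210694 0.04486232 0.056     ]
```

View pics/w1.png

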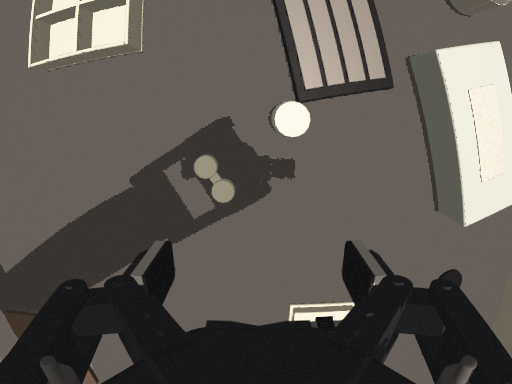

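The view shows the open fingers at rows 240 and below, with the area below the TCP visible between them (about column 258, row 168). I'll pass over the cassette and then the eyes, taking a picture at each.

Request:
drive_tool(
  steps=[
    [0,1.5,4.3,0,1],
    [0,1.5,4.3,0,1],
    [0,1.5,4.3,0,1],
    [0,1.5,4.3,0,1],
    [0,1.5,4.3,0,1],
    [0,1.5,4.3,0,1],
    [0,0,0,0,1],
    [0,0,0,0,1],
  ],
)

```text
time: 3.2
eef_pos: [0.5581, 0.0627, 0.2012]
tcp_rot: [0.529, 0.47, -0.528, 0.47]
contact_force: [0.3, 0.4, 0.3]
opening: 0.998
```

```bash
cat > snap.py <<'E'
import sys,pickle
from h import *
def snap(n):
    c=read_camera("wrist");s=readout.get_state();pickle.dump((c,s),open(n+".pkl","wb"));cv2.imwrite(f"pics/{n}.png",c["frame"][...,::-1]);return c,s
if __name__=="__main__":
    c,s=snap(sys.argv[1]);print(s["eef_pos"],s["opening"])
E
python3 snap.py v1
```

```text
[0.55785425 0.06359447 0.20114721] 0.9982125808373754
```

Request:
drive_tool(
  steps=[
    [0,-0.9,4.1,0,1],
    [0,-0.9,4.1,0,1],
    [0,-0.9,4.1,0,1],
    [0,-0.9,4.1,0,1],
    [0,-0.9,4.1,0,1],
    [0,0,0,0,1],
    [0,0,0,0,1],
  ],
)

```text
time: 3.95
eef_pos: [0.4899, -0.1345, 0.2013]
tcp_rot: [0.528, 0.471, -0.528, 0.47]
contact_force: [0.1, 0.1, -0.3]
opening: 1.0
```

```bash
python3 snap.py v2; python3 -c "
import cv2;a=cv2.imread('pics/v1.png')[60:320,150:400];b=cv2.imread('pics/v2.png')[60:320,150:400]
cv2.imwrite('pics/v12.png',cv2.resize(cv2.hconcat([a,b]),(800,416),interpolation=cv2.INTER_CUBIC))"
```

```text
[ 0.49013837 -0.13397694  0.20123777] 0.9969129204992311
```

View pics/v12.png

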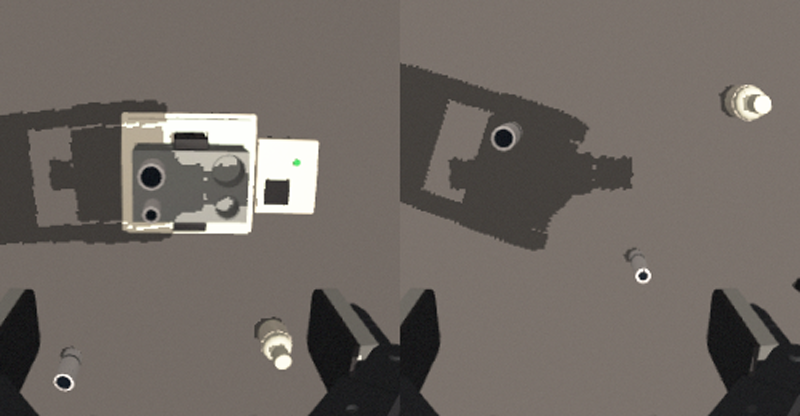

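Left panel (over the cassette): fixed eye tops at px (244,171) wide and (244,194) narrow, and empty wells near (292,167) and (292,188). The loose narrow eye is also visible, at (190,299). Right panel: the wide eye's lens is at (214,146) and the narrow one's at (302,232). Next I'll refine the lens centroids and triangulate.

```bash
cat >> h.py <<'E'
def dark(c,u,v,rad=14,th=45):
    g=c["frame"].max(2); m=(g<th).astype(np.uint8)
    n,l,st,ce=cv2.connectedComponentsWithStats(m)
    k=[i for i in range(1,n) if np.hypot(*(ce[i]-[u,v]))<rad/2 and 8<st[i,4]<900]
    if not k: return None
    i=min(k,key=lambda i:np.hypot(*(ce[i]-[u,v]))); return ce[i],st[i,4]
E
python3 - <<'E'
from h import *; import pickle
c1,s1=pickle.load(open("v1.pkl","rb"));c2,s2=pickle.load(open("v2.pkl","rb"));t=read_camera("top")
D=lambda n,c,u,v:(lambda r:(print(n,r),r[0] if r else np.array([u,v]))[1])(dark(c,u,v))
fw=D("fw",c1,244.4,170.6);fn=D("fn",c1,244.4,194.4);n1=D("n1",c1,190,298.8);w2=D("w2",c2,214.4,146.3);n2=D("n2",c2,301.9,231.9)
tw=D("tw",t,321,253.8);tn=D("tn",t,364.5,216.5);tfw=D("tfw",t,250.2,213.5);tfn=D("tfn",t,260.6,214.7)
r=lambda c,p,f=True:(c["eye"],ray(c,*p,f))
print("narrow",tri([r(c1,n1),r(c2,n2)]),tri([r(c2,n2),r(t,tn,0)]),plane(c2,*n2,.044,True))
print("wide",tri([r(c2,w2),r(t,tw,0)]),plane(c2,*w2,.044,True))
print("fixed wide",tri([r(c1,fw),r(t,tfw,0)]),plane(c1,*fw,.078,True))
print("fixed nar",tri([r(c1,fn),r(t,tfn,0)]),plane(c1,*fn,.078,True))
a=c1["frame"][120:220,210:330].max(2);print(cv2.resize(a,None,fx=1,fy=1).shape)
cv2.imwrite("pics/well.png",cv2.resize(c1["frame"][130:225,215:345,::-1],None,fx=6,fy=6,interpolation=cv2.INTER_CUBIC))
E
```

```text
fw (array([244.00917431, 170.16513761]), np.int32(109))
fn (array([244., 194.]), np.int32(25))
n1 (array([189.5, 298.5]), np.int32(40))
w2 (array([214.28409091, 146.        ]), np.int32(88))
n2 None
tw (array([320.44444444, 253.11111111]), np.int32(18))
tn (array([363.27272727, 223.18181818]), np.int32(11))
tfw None
tfn None
narrow (array([ 0.49537478, -0.10841285,  0.12792937]), [np.float64(0.06557923832122235), np.float64(0.06557923832122237)]) (array([ 0.52334845, -0.19906724,  0.06768762]), [np.float64(0.009621617996939537), np.float64(0.009621617996939558)]) [ 0.5357331  -0.20970036  0.044     ]
wide (array([ 0.44519061, -0.0957517 ,  0.03405128]), [np.float64(0.0006917408982858796), np.float64(0.0006917408982859084)]) [ 0.44653483 -0.09553021  0.044     ]
fixed wide (array([0.54527691, 0.07655056, 0.0726811 ]), [np.float64(0.001274702193124292), np.float64(0.001274702193124316)]) [0.54648144 0.07656731 0.078     ]
fixed nar (array([0.54181958, 0.05119753, 0.07235821]), [np.float64(0.0013370032051947935), np.float64(0.0013370032051948084)]) [0.54325457 0.05179771 0.078     ]
(100, 120)
```

View pics/well.png

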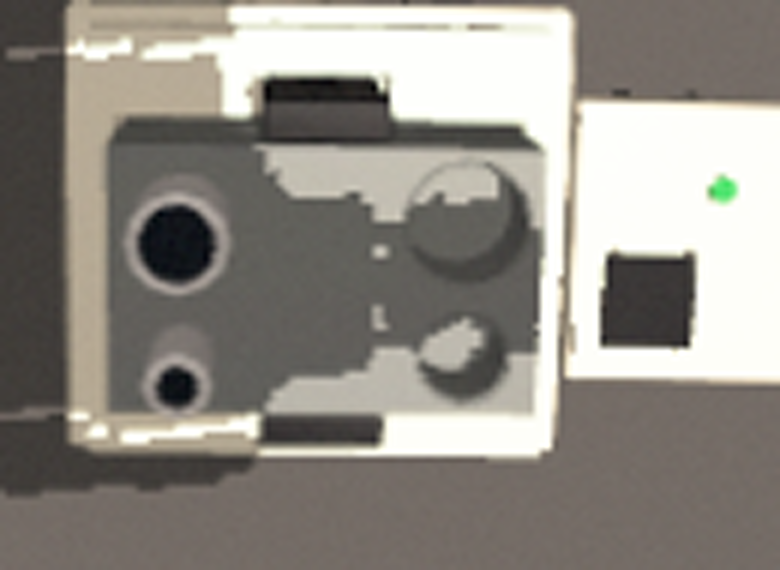

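The crop shows the empty well mouths at crop (466,221) and (462,357), and the fixed lenses at (176,244) and (176,386). The eye seen at the lower left of v1 is actually the wide one. I'll triangulate from the right pairs.

```bash
python3 - <<'E'
from h import *; import pickle
c1,s1=pickle.load(open("v1.pkl","rb"));c2,s2=pickle.load(open("v2.pkl","rb"));t=read_camera("top")
r=lambda c,p,f=True:(c["eye"],ray(c,*p,f))
print("wide",tri([r(c1,(189.5,298.5)),r(c2,(214.28,146))]))
print("narrow",tri([r(c2,(301.9,231.9)),r(t,(364.4,216.4),0)]),plane(c2,301.9,231.9,.044,True))
print("narrow dark",dark(c2,301.9,231.9,th=70))
W=plane(c1,292.25,166.4,.056,True);N=plane(c1,291.6,189.1,.056,True)
FW=plane(c1,243.95,170.15,.078,True);FN=plane(c1,244,194,.078,True)
print("W",W,"N",N,"tri W",tri([r(c1,(292.25,166.4)),r(t,(252.7,194.4),0)]),tri([r(c1,(291.6,189.1)),r(t,(262.7,195.2),0)]))
for a,b in((FW,W),(FN,N)): print(np.linalg.norm((b-a)[:2]),np.degrees(np.arctan2(*(b-a)[[1,0]])))
print((W-N)[:2],(FW-FN)[:2])
for n,p in [("fwtop",(250.3,213.6)),("fntop",(260.7,214.9))]: print(n,plane(t,*p,.078))
# fit cassette pose from 4 points
L=np.array([[26,11],[26,-14],[-26,11],[-26,-14]])/1000;Q=np.array([W,N,FW,FN])[:,:2]
A=L-L.mean(0);B=Q-Q.mean(0);th=np.arctan2((A[:,0]*B[:,1]-A[:,1]*B[:,0]).sum(),(A*B).sum())
Rm=np.array([[np.cos(th),-np.sin(th)],[np.sin(th),np.cos(th)]]);o=Q.mean(0)-Rm@L.mean(0)
print("yaw",np.degrees(th),"o",o,"res",(Q-o-L@Rm.T)*1e3, "wells",o+Rm@L[0],o+Rm@L[1])
E
```

```text
wide (array([ 0.44621044, -0.09562402,  0.04257892]), [np.float64(0.00010132895612724079), np.float64(0.0001013289561272602)])
narrow (array([ 0.53428202, -0.20865769,  0.0460201 ]), [np.float64(0.0012164626971414077), np.float64(0.0012164626971414396)]) [ 0.5357331  -0.20970036  0.044     ]
narrow dark (array([301.29411765, 232.23529412]), np.int32(17))
W [0.59753344 0.07057947 0.056     ] N [0.59449545 0.04526754 0.056     ] tri W (array([0.5973417 , 0.06958409, 0.04833849]), [np.float64(0.0010335567733562013), np.float64(0.001033556773356076)]) (array([0.59394794, 0.0445212 , 0.0517682 ]), [np.float64(0.0009860598787020869), np.float64(0.0009860598787022436)])
0.05146164063655405 -6.707228961939266
0.05165531287792457 -7.262660020859777
[0.00303799 0.02531193] [0.00316944 0.02479228]
fwtop [0.54340817 0.0772309  0.078     ]
fntop [0.53952314 0.05195221 0.078     ]
yaw -7.000126816692972 o [0.57060968 0.06254749] res [[-0.22301319  0.28263243]
 [-0.21421391 -0.21565512]
 [ 0.27993955 -0.04417163]
 [ 0.15728755 -0.02280568]] wells [0.59775646 0.07029684] [0.59470967 0.04548319]
```

The cassette pose fits with residuals under 0.3 mm (yaw -7.0°), and the measured eye tops are at 43–46 mm. Next I go to the narrow eye and check from lower down.

Request:
drive_tool(
  steps=[
    [0,2.7,3.5,0,0.4],
    [0,2.7,3.5,0,0.4],
    [4.5,0,0,0,0.4],
    [4.5,0,0,0,0.4],
    [0,0,0,0,0.4],
    [0,0,0,0,0.4],
    [0,0,0,0,0.4],
  ],
  force=25,
)

```text
time: 4.8
eef_pos: [0.5374, -0.2114, 0.1142]
tcp_rot: [0.528, 0.469, -0.527, 0.472]
contact_force: [-0.1, -0.2, 0.2]
opening: 0.398
```

```bash
cat > rel.py <<'E'
from snap import *
def rel(p,s):  # tool-frame shift (x,y,z cm) to bring TCP to p
    return R.from_quat(s["tcp_rot"]).inv().apply(np.array(p)-s["eef_pos"])*100
E
python3 - <<'E'
from rel import *
c,s=snap("v3");p=proj(c,[.5357,-.2097,.044],True);print(s["eef_pos"],s["opening"],"expect",p)
g=c["frame"].max(2);m=(g<75).astype(np.uint8)
n,l,st,ce=cv2.connectedComponentsWithStats(m)
for i in range(1,n):
    if np.hypot(*(ce[i]-p))<25 and st[i,4]>5: print(ce[i],st[i],plane(c,*ce[i],.044,True),rel(plane(c,*ce[i],.044,True),s))
u,v=p.astype(int);cv2.imwrite("pics/v3c.png",cv2.resize(c["frame"][max(v-60,0):v+60,u-80:u+80,::-1],None,fx=4,fy=4,interpolation=cv2.INTER_CUBIC))
E
```

```text
[ 0.53756541 -0.2116694   0.11470368] 0.39763821158064677 expect [254.27324781 194.4591904 ]
[248.85714286 176.28571429] [247 174   5   5   7] [ 0.53306311 -0.19357451  0.044     ] [ 7.06263604 -0.69017448 -1.76348958]
[266.875 182.875] [264 181   6   4   8] [ 0.54735994 -0.20092053  0.044     ] [ 7.07185611  0.8138084  -1.19640537]
[241.33333333 182.5       ] [239 182   5   2   6] [ 0.52615819 -0.19811743  0.044     ] [ 7.06059862 -1.32446488 -1.23355275]
[271.71428571 186.57142857] [271 184   3   6   7] [ 0.55106321 -0.20456299  0.044     ] [ 7.07476374  1.22318075 -0.87668235]
[238.33333333 188.83333333] [237 188   4   3   6] [ 0.5229427  -0.20325606  0.044     ] [ 7.06055239 -1.58543403 -0.68642946]
[263.28571429 190.28571429] [262 189   4   4   7] [ 0.5436699  -0.20695441  0.044     ] [ 7.07184392  0.51588204 -0.55493697]
[230.66666667 192.        ] [229 191   5   3   6] [ 0.51612262 -0.20523762  0.044     ] [ 7.05779195 -2.24044748 -0.41192887]
[253.72916667 194.625     ] [250 191   8   8  48] [ 0.53522586 -0.20979122  0.044     ] [ 7.06854065 -0.29073576 -0.17698208]
[247.25 201.75] [246 200   4   4   8] [ 0.52899924 -0.21540986  0.044     ] [ 7.06715777 -0.84539367  0.45210592]
[257.125 206.625] [256 205   3   4   8] [ 0.53685245 -0.22072085  0.044     ] [ 7.07260324e+00 -4.73847859e-03  8.90358058e-01]
```

View pics/v3c.png

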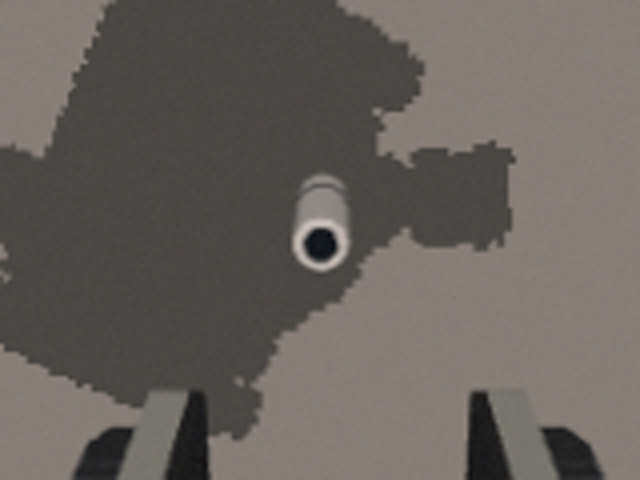

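The narrow eye's lens is at crop (321,244), with the finger pads symmetric about 337, so it needs -2.9 mm along tool y. That agrees with the first measurement. Now I descend and grip.

Request:
drive_tool(
  steps=[
    [3,-0.3,-0.2,0,0.4],
    [3,0,0,0,0.4],
    [3,0,0,0,0.4],
    [0,0,0,0,0.4],
    [0,0,0,0,0],
    [0,0,0,0,0],
    [0,0,0,0,0],
    [0,0,0,0,0],
    [0,0,0,0,0],
  ],
  force=25,
)

```text
time: 5.75
eef_pos: [0.5332, -0.2092, 0.0222]
tcp_rot: [0.528, 0.47, -0.528, 0.471]
contact_force: [0.2, -0.2, -1.1]
opening: 0.001
```

Request:
drive_tool(
  steps=[
    [-4,0,0,0,0],
    [-4,0,0,0,0],
    [-4,0,0,0,0],
    [-2,0,0,0,0],
    [0,0,0,0,0],
    [0,0,0,0,0],
  ],
)

```text
time: 6.35
eef_pos: [0.5325, -0.2088, 0.161]
tcp_rot: [0.528, 0.47, -0.528, 0.47]
contact_force: [-0.4, -0.2, -0.3]
opening: 0.001
```

```bash
python3 - <<'E'
from rel import *
c,s=snap("v4");print(s["eef_pos"],s["opening"],proj(c,s["eef_pos"],True))
cv2.imwrite("pics/v4c.png",cv2.resize(c["frame"][150:290,180:340,::-1],None,fx=4,fy=4,interpolation=cv2.INTER_CUBIC))
E
```

```text
[ 0.53177242 -0.20838133  0.15960252] 0.0029725902653943543 [255.60686211 225.901483  ]
```

View pics/v4c.png

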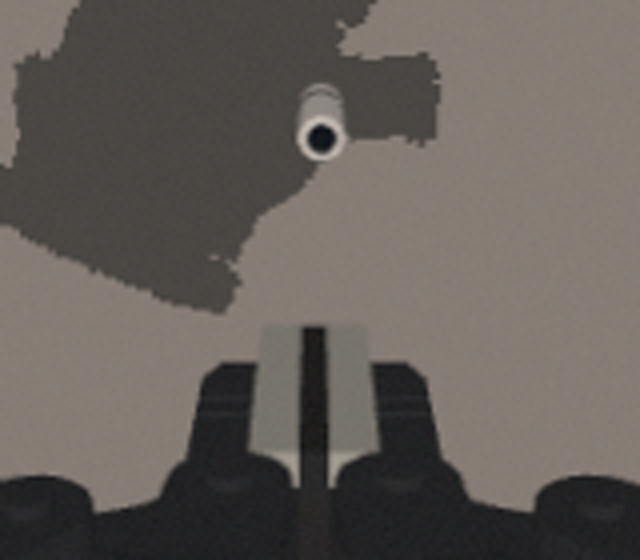

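The grasp missed. The fingers are fully shut and the eye still stands at crop (320,138). The shut fingertips appear at crop row 325 (px row 231), lower in the picture than the nominal TCP projection, so the tips may really sit higher than the reported TCP. I'll check in the scene and top views with the TCP projected onto them.

```bash
python3 - <<'E'
from rel import *
c,s=snap("v5");print(s["eef_pos"])
for k in range(3): print(readout.get_state()["eef_pos"])
d=dark(c,260,184.5,th=75);print(d,plane(c,*d[0],.044,True))
ims=[]
for n in ("scene","top"):
    k=read_camera(n);p=proj(k,s["eef_pos"]);u,v=p.astype(int);print(n,p)
    im=cv2.resize(k["frame"][v-40:v+30,u-35:u+35,::-1],None,fx=5.7,fy=5.7,interpolation=cv2.INTER_CUBIC).copy()
    for dz,col in((0,(0,0,255)),(.02,(0,255,0)),(.04,(255,0,0))):
        q=(proj(k,s["eef_pos"]+[0,0,dz])-[u-35,v-40]+.5)*5.7; cv2.circle(im,tuple(int(x) for x in q),4,col,1)
    ims.append(im)
cv2.imwrite("pics/tip.png",cv2.hconcat(ims))
E
```

```text
[ 0.53148054 -0.20818628  0.15896289]
[ 0.53148054 -0.20818628  0.15896289]
[ 0.53148054 -0.20818628  0.15896289]
[ 0.53148054 -0.20818628  0.15896289]
(array([261., 185.]), np.int32(37)) [ 0.53537505 -0.20991019  0.044     ]
scene [193.7329262  113.36293031]
top [376.6769262  210.44266772]
```

View pics/tip.png

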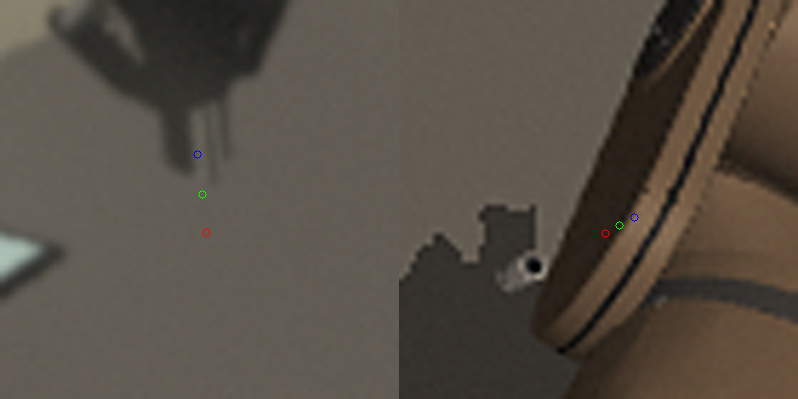

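In the scene view the real fingertips (row ~178) lie between the +20 mm and +40 mm marks, about 27 mm above the reported TCP. So the first try closed just over the eye's top. The eye hasn't moved: (0.5354, -0.2099). I'll go 25 mm lower this time.

Request:
drive_tool(
  steps=[
    [3.8,0.3,0.1,0,0.4],
    [3.8,0,0,0,0.4],
    [3.8,0,0,0,0.4],
    [2.6,0,0,0,0.4],
    [1,0,0,0,0.4],
    [0.5,0,0,0,0.4],
    [0,0,0,0,0.4],
    [0,0,0,0,0.4],
  ],
)

```text
time: 7.35
eef_pos: [0.5367, -0.211, 0.0078]
tcp_rot: [0.528, 0.469, -0.528, 0.471]
contact_force: [-1.1, 0.1, 0.8]
opening: 0.398
```

```bash
python3 - <<'E'
from rel import *
c,s=snap("v6");print(s["eef_pos"],s["contact_force"],s["dq"].round(3))
d=dark(c,258,215,rad=60,th=75);print(d)
g=c["frame"].max(2)
for r in (205,215,222,226,230,234,238): print(r,"".join("#" if x<45 else "+" if x<90 else "o" if x<160 else "." for x in g[r,190:330]))
E
```

```text
[ 0.53683467 -0.21103119  0.00802621] [0.74368163 0.01099175 0.37975737] [-0.002 -0.004  0.002 -0.001 -0.003 -0.001]
None
205 ++++++++++++++++++++++++++++++++++++++++++++++++++++++++++++++++++++++++++++++++++++++++++++++++++++++++ooooooooooooo+++++++++++++++++++++++
215 ++++++++++++++++++++++++++++++++++++++++++++++++++++++++++ooooooooooooo+++++++++++++++++++++++++++++++++++++++++++++++++++++++++++++++++++++
222 +++++++++++++++++++++++++++++++++++++++++++++++++++++++ooooooooooooooo++oo++++++++++++++++++++++++++++++++++++++++++++++++++++++++++++++++++
226 +++++++++++++++++++++++++++++++++++++++++++++++++++++++ooooooooooooooooooo++++++++++++++++++++++++++++++++++++++++++++++++++++++++++++++++++
230 ++++++++++++++++++++++++++++++++++++++++++++++++++++++ooooooooooooooooooooo+++++++++++++++++++++++++++++++++++++++++++++++++++++++++++++++++
234 ++++++++++++++++++++ooooooooooo####++++++++++++++++++oooooooooooooooooooooo+++++++++++++++++++++++++++####ooooooooooo+++++++++++++++++++++++
238 +++++++++++++++++++oooooooooo+######+++++++++++++++++oooooooooooooooooooooo+++++++++++++++++++++++ooo+#####+ooooooooooo+++++ooooooooooooooo+
```

Request:
drive_tool(
  steps=[
    [1,-0.2,0,0,0.4],
    [0,0,0,0,0.4],
    [0,0,0,0,0],
    [0,0,0,0,0],
    [0,0,0,0,0],
    [0,0,0,0,0],
    [0,0,0,0,0],
  ],
  force=25,
)

```text
time: 8.1
eef_pos: [0.5336, -0.2101, -0.0037]
tcp_rot: [0.528, 0.47, -0.528, 0.47]
contact_force: [0.1, -0.2, 0.0]
opening: 0.126
```

Gripped (opening 0.126, about 11 mm). Lifting and moving over the narrow well.

Request:
drive_tool(
  steps=[
    [-3,0,0,0,0],
    [-4.5,0,0,0,0],
    [-4.5,0,0,0,0],
    [0,0.5,-4.3,0,0],
    [0,0.5,-4.3,0,0],
    [0,0.5,-4.3,0,0],
    [0,0.5,-4.3,0,0],
    [0,0.5,-4.3,0,0],
    [0,0.5,-4.3,0,0],
    [0,0,0,0,0],
  ],
)

```text
time: 9.1
eef_pos: [0.5934, 0.0474, 0.1164]
tcp_rot: [0.527, 0.472, -0.526, 0.472]
contact_force: [0.5, -0.8, -0.5]
opening: 0.124
```

Request:
drive_tool(
  steps=[
    [0,0,0,0,0],
    [0,0,0,0,0],
    [0,0,0,0,0],
  ],
)

```text
time: 9.4
eef_pos: [0.5929, 0.0414, 0.1161]
tcp_rot: [-0.528, -0.47, 0.529, -0.47]
contact_force: [0.2, -0.3, 0.3]
opening: 0.125
```

```bash
python3 - <<'E'
from rel import *
c,s=snap("v7");print(s["eef_pos"],s["opening"],s["contact_force"])
for n,p in dict(N=[.5947,.0455,.056],W=[.5978,.0703,.056],FN=[.5433,.0518,.078],tcp=s["eef_pos"]).items(): print(n,proj(c,p,True))
cv2.imwrite("pics/v7c.png",cv2.resize(c["frame"][130:270,180:340,::-1],None,fx=4,fy=4,interpolation=cv2.INTER_CUBIC))
E
```

```text
[0.59290585 0.04143095 0.11619137] 0.12772051438895016 [-1.21596409  0.11547491  0.20144937]
N [258.56282789 194.62577509]
W [258.78752867 164.17349442]
FN [189.80454188 202.25377451]
tcp [256.85569688 227.21328694]
```

View pics/v7c.png

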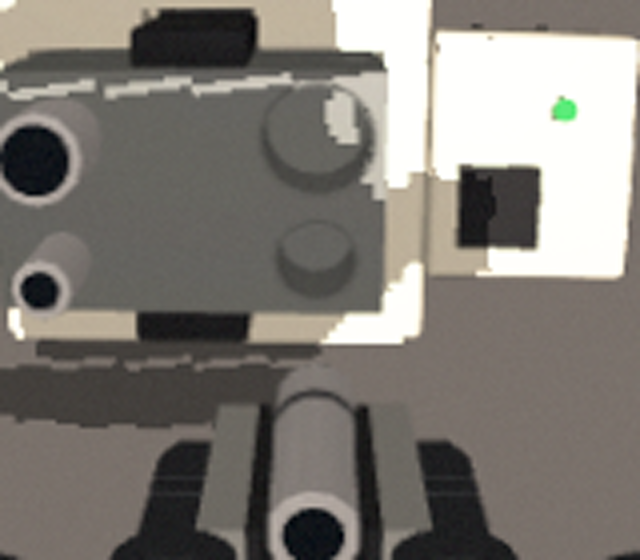

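The narrow well mouth is at crop (316,258), as predicted. The held eye is straight, with its lens at (313,535). It needs about +0.1 cm in y and -0.4 cm in z, and the foot has 8.6 cm to go to the well bottom. First I go down to just above the mouth.

Request:
drive_tool(
  steps=[
    [0,0.1,-0.4,0,0],
    [2.5,0,0,0,0],
    [2.7,0,0,0,0],
    [0,0,0,0,0],
    [0,0,0,0,0],
    [0,0,0,0,0],
  ],
)

```text
time: 10.05
eef_pos: [0.5958, 0.0464, 0.0659]
tcp_rot: [0.529, 0.47, -0.527, 0.471]
contact_force: [-0.4, -0.4, -0.3]
opening: 0.12
```

```bash
python3 - <<'E'
from rel import *
c,s=snap("v8");print(s["eef_pos"],s["contact_force"],s["dq"].round(4))
print(rel([.5947,.0455,.056],s),proj(c,[.5947,.0455,.056],True))
g=c["frame"].max(2)
for r in range(196,272,5): print(r,"".join("#" if x<45 else "+" if x<90 else "o" if x<150 else "." for x in g[r,215:305]))
E
```

```text
[0.59591391 0.04644582 0.0661806 ] [ 0.37552409 -0.07240341 -0.19100319] [ 0.002  -0.0051 -0.0001  0.0007 -0.0004 -0.0003]
[ 1.01768234 -0.11302779  0.1080464 ] [255.32416136 223.00562693]
196 oooooooooooooooooooooooooo+++++++++++++++++++++++++++++oooooooo..........oo........o+#####
201 ooooooooooooooooooooooooooooooooo++++++++++++++++oooooooooooooo..........oo........o######
206 oooooooooooooooooooooooooooooooooooooooooooooooooooooooooooooo...........oo........o######
211 oooooooooooooooooooooooooooooooooooooooo+++ooooooooooooooooooo...........o.........+######
216 oooooooooooooooooooooooooooooo+ooooooooooooooooooo+ooooooooooo...........o................
221 oooooooooooooooooooooooooooo+++++++ooooooooooooo+++++ooooooooo...........o................
226 oooooooooooooooooooooooooooo+++++++oooooooooooooooooooooooooo............ooooooooooooooooo
231 ooooooooooooooooooooooooooooo++++++++ooooooooooooo+++o+++ooooo...........ooooooooooooooooo
236 ooooooooooooooooooooooooooooo+###+ooooooooooooooooooo+###+oooooooooo....oooooooooooooooooo
241 #################+oooooooooo+####+ooooooooooooooooooo+####ooooooooooo+########+ooooooooooo
246 ++++############+ooooooooooo####+ooooooooooooooooooooo+###+ooooooooooo+###########+ooooooo
251 +++#############ooooooooooo+####+ooooooooooooooooooooo+####+ooooooooooo#############+ooooo
256 +##############oooooooooooo#####+oo.................oo+#####oooooooooooo#############+oooo
261 +#############oooooooooooo+####+o..o##############+o..o+####+oooooooooooo#############+ooo
266 ######################+ooo+####+o...+#############+...o+####+ooo+#########################
271 ########################++#######+oo......oo.......oo+######+++###########################
```

Request:
drive_tool(
  steps=[
    [0,-0.1,0.1,0,0],
    [0,0,0,0,0],
    [1,0,0,0,0],
    [1,0,0,0,0],
    [0.7,0,0,0,0],
    [0,0,0,0,0],
  ],
)

```text
time: 10.7
eef_pos: [0.5918, 0.0459, 0.0349]
tcp_rot: [-0.527, -0.471, 0.529, -0.469]
contact_force: [0.3, -0.2, -0.9]
opening: 0.125
```

Request:
drive_tool(
  steps=[
    [0.3,0,0,0,0],
    [0.2,0,0,0,0],
    [0,0,0,0,0],
  ],
)

```text
time: 11.0
eef_pos: [0.5933, 0.0458, 0.0321]
tcp_rot: [-0.528, -0.47, 0.528, -0.47]
contact_force: [-0.5, 0.1, -0.0]
opening: 0.119
```

Request:
drive_tool(
  steps=[
    [0,0,0,0,0.3],
    [0,0,0,0,0.3],
    [0,0,0,0,0.3],
    [-3,0,0,0,0.3],
    [-4.5,0,0,0,0.3],
    [-4.5,0,0,0,0.3],
    [0,0,0,0,0.3],
    [0,0,0,0,0.3],
  ],
)

```text
time: 11.8
eef_pos: [0.5945, 0.0457, 0.1544]
tcp_rot: [0.529, 0.469, -0.527, 0.471]
contact_force: [-0.6, 0.4, -0.8]
opening: 0.302
```

```bash
python3 - <<'E'
from rel import *
c,s=snap("v9");print(s["eef_pos"],s["opening"])
for n,p in dict(N=[.5947,.0455,.078],FN=[.5433,.0518,.078],FW=[.5465,.0766,.078]).items():
    q=proj(c,p,True);d=dark(c,*q,rad=30);print(n,q,d,plane(c,*d[0],.078,True) if d else 0)
print("to wide",rel([.4463,-.0956,s["eef_pos"][2]],s))
E
```

```text
[0.59317803 0.04582682 0.15224089] 0.2963784668836477
N [256.7554171  194.55850006] (array([256.8  , 193.925]), np.int32(40)) [0.59480482 0.04606142 0.078     ]
FN [197.77480635 194.32305596] (array([197.84210526, 194.21052632]), np.int32(38)) [0.54337764 0.05189399 0.078     ]
FW [196.7469144  166.23976623] (array([196.62179487, 166.50641026]), np.int32(156)) [0.54635383 0.07638438 0.078     ]
to wide [-2.05492852e-03 -1.29646099e+01  1.57374038e+01]
```

The narrow eye is home: its lens lines up with the fixed narrow eye at the same height. Now the wide one.

Request:
drive_tool(
  steps=[
    [0,-2.6,3.1,0,0.5],
    [0,-2.6,3.1,0,0.5],
    [0,-2.6,3.1,0,0.5],
    [0,-2.6,3.1,0,0.5],
    [0,-2.6,3.1,0,0.5],
    [4,0,0.2,0,0.5],
    [2,0,0,0,0.5],
    [0,0,0,0,0.5],
    [0,0,0,0,0.5],
    [0,0,0,0,0.5],
  ],
)

```text
time: 12.85
eef_pos: [0.4469, -0.0953, 0.093]
tcp_rot: [0.528, 0.47, -0.528, 0.471]
contact_force: [0.9, -0.3, 0.5]
opening: 0.498
```

```bash
python3 - <<'E'
from rel import *
c,s=snap("v10");print(s["eef_pos"],s["opening"],s["contact_force"],s["dq"].round(3))
q=proj(c,[.4463,-.0956,.044],True);d=dark(c,*q,rad=40,th=60);print(q,d)
p=plane(c,*d[0],.044,True) if d else [.4463,-.0956,.044];print(p,rel(p,s))
g=c["frame"].max(2)
for r in (200,210,220,228,236,244,250): print(r,"".join("#" if x<45 else "+" if x<90 else "o" if x<160 else "." for x in g[r,190:330]))
E
```

```text
[ 0.4471706  -0.09536153  0.09331434] 0.4987333894518463 [-0.3131264  -0.58345963  0.71584482] [ 0.003 -0.005 -0.002  0.002 -0.002  0.001]
[256.05902986 204.19901106] (array([255.51813472, 203.96373057]), np.int32(193))
[ 0.44590422 -0.09536048  0.044     ] [ 4.93120926 -0.13463977  0.01142449]
200 +++++++++++++++++++++++++++++++++++++++++++++++++++++++o..o##############o..oo+++++++++++oooooooooo+++++++++++++++oo++oooooooooooooooooooooo
210 ++++++++++++++++++++++++++++++++++++++++++++++++++++++++oo..o##########+o.oooooooooooooooooooooooooooooooooooooooooooooooooooooooooooooooooo
220 +++oo+++++++++++++++++++++++++++++++++++++++++++++++++++++++++++oooooooooooooooooooooooooooooooooooooooooooooooooooooooooooooooooooooooooooo
228 ++++++++++++++++++++++++++++++++++++++++++++++++++++++++++++oooooooooooooooooooooooooooooooooooooooooooooooooooooooooooooooooooooooooooooooo
236 +++++++++++oooooooooo+#####++++++++++++++++++++++ooo+ooooooooooooooooooooooooooooooooooooooooooooooooooooooooo#####+oooooooooooooooooooooooo
244 #######+oooooooooo+########++++++++++++++++++++++++++++++oooooooooooooooooooooooooooooooooooooooooooooooooooo+########+oooooooooo+#######+oo
250 ####+ooooooooooo+###########oooooooo+++++o+++++++++++++oooooooooooooooooooooooooooooooooooooooooooooooooooooo+##########+ooooooooooo++###++#
```

Request:
drive_tool(
  steps=[
    [3,-0.15,0,0,0.5],
    [3,0,0,0,0.5],
    [2.6,0,0,0,0.5],
    [1,0,0,0,0.5],
    [0,0,0,0,0.5],
    [0,0,0,0,0],
    [0,0,0,0,0],
    [0,0,0,0,0],
    [0,0,0,0,0],
    [0,0,0,0,0],
  ],
  force=25,
)

```text
time: 13.9
eef_pos: [0.4463, -0.0957, -0.0021]
tcp_rot: [0.528, 0.469, -0.527, 0.472]
contact_force: [0.2, -0.4, 6.6]
opening: 0.192
```

Request:
drive_tool(
  steps=[
    [-3,0,0,0,0],
    [-4.5,0,0,0,0],
    [-4.5,0,0,0,0],
    [0,2.2,-3,0,0],
    [0,2.2,-3,0,0],
    [0,2.2,-3,0,0],
    [0,2.2,-3,0,0],
    [0,2.2,-3,0,0],
    [0,2.2,-3,0,0],
    [0,0,0,0,0],
  ],
)

```text
time: 14.9
eef_pos: [0.5983, 0.0714, 0.1159]
tcp_rot: [0.528, 0.471, -0.527, 0.471]
contact_force: [-0.2, 0.1, 0.2]
opening: 0.192
```

Request:
drive_tool(
  steps=[
    [1,0,0,0,0],
    [0,0,0,0,0],
    [0,0,0,0,0],
    [0,0,0,0,0],
  ],
)

```text
time: 15.3
eef_pos: [0.596, 0.0678, 0.1062]
tcp_rot: [-0.528, -0.47, 0.528, -0.47]
contact_force: [-0.1, -0.2, -0.0]
opening: 0.197
```

```bash
python3 - <<'E'
from rel import *
c,s=snap("v11");print(s["eef_pos"],s["opening"],s["contact_force"])
print("W rel",rel([.5978,.0703,.056],s),proj(c,[.5978,.0703,.056],True))
g=c["frame"].max(2)
for r in range(170,276,6): print(r,"".join("#" if x<45 else "+" if x<90 else "o" if x<150 else "." for x in g[r,205:315]))
cv2.imwrite("pics/v11c.png",cv2.resize(c["frame"][130:280,170:340,::-1],None,fx=4,fy=4,interpolation=cv2.INTER_CUBIC))
E
```

```text
[0.59625948 0.06783766 0.10646618] 0.19181679213177347 [-0.15651181  1.10432842 -0.74917736]
W rel [ 5.04663148  0.1232507  -0.26274516] [258.84527943 199.94731889]
170 ........+#############################+o......................................................................
176 +++++++##############################+++++++++++++++++++++++++++++++++o.......................................
182 ++++++++++++++++++++++++++++++++++++++++++++++++++++++++++++++++++++++++o.........oo..........................
188 ooooooooooooooooooooooooooooooooooooooooooooooooooooooooooooooooooooooooo.........o...........................
194 oooooooooooooooooooooooooooooooooooooooooooooooooooooooooooooooooooooooo..........o...........................
200 oooooooooooooooooooooooooooooooooooooooo++++ooooooooooooooooooooo++++ooo......................................
206 oooooooooooooooooooooooooooooooooooooooooo+++++++++++++++++++++++++ooooo...................+++++++++++++++++++
212 ooooooooooooooooooooooooooooooooooooooooooooooooo+++++++++++ooooooooooo..................o++++++++++++++++++++
218 ooooooooooo
[... 434 characters left out ...]
oooooooooo
242 .........++##########ooooooooooo#####+ooooooooooooooooooooooooooooooo+#####ooooooooooo#########+oooooooooooooo
248 ooooooo+###########+ooooooooooo#####+oooooo.....................oooooo######ooooooooooo+###########+oooooooooo
254 ooooo+############oooooooooooo######+o.....+####################+.....o######oooooooooooo############+oooooooo
260 ooo+############+oooooooooooo######+o...+##########################+...+######oooooooooooo+############+oooooo
266 ########################+oooo#######+...+##########################o..o#######o.oo+##########################+
272 #####################################+ooo....+###############+....ooo+########################################
```

View pics/v11c.png

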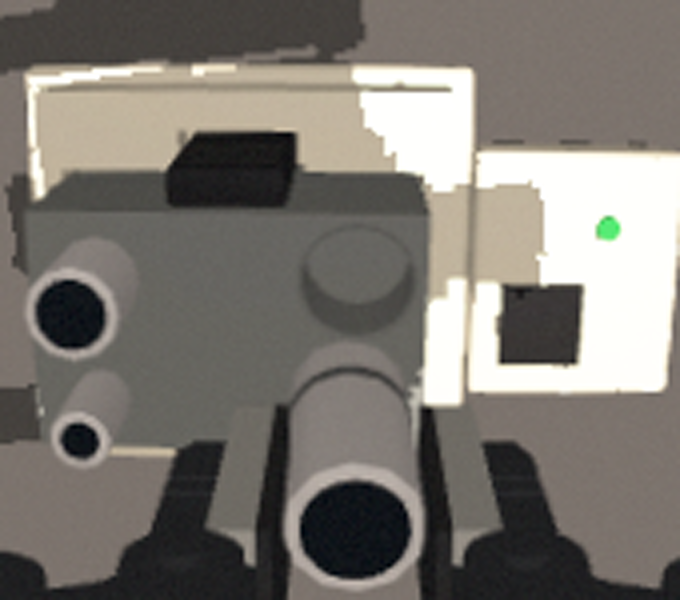

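The wide well mouth is at crop (357,280), matching the prediction, and the held eye is upright with its lens at (355,527). Shift +0.05, -0.2 and lower.

Request:
drive_tool(
  steps=[
    [0,0.05,-0.2,0,0],
    [2,0,0,0,0],
    [1.8,0,0,0,0],
    [0,0,0,0,0],
    [0,0,0,0,0],
    [0,0,0,0,0],
  ],
)

```text
time: 15.95
eef_pos: [0.5982, 0.0705, 0.0696]
tcp_rot: [0.529, 0.47, -0.527, 0.471]
contact_force: [0.3, 0.7, -0.2]
opening: 0.194
```

```bash
python3 - <<'E'
from rel import *
c,s=snap("v12b");print(s["eef_pos"],s["opening"],s["contact_force"])
print("W rel",rel([.5978,.0703,.056],s),proj(c,[.5978,.0703,.056],True))
g=c["frame"].max(2)
for r in list(range(196,245,3))+[254,262]: print(r,"".join("#" if x<45 else "+" if x<90 else "o" if x<150 else "." for x in g[r,205:315]))
E
```

```text
[0.59829968 0.07046424 0.06974546] 0.19814355015113047 [-0.19665517  0.47027164 -0.61184058]
W rel [ 1.37441739 -0.05121843  0.02226767] [256.15396491 219.87248265]
196 ###############################++++++++++++++++++++++++++++++++++++++++o............o.........................
199 ++++++++++++++++++++++++++++++++++++++++++++++++++++++++++++++++++++++++o...........o.........................
202 ooooooooooooooooooooooooooooooooooooooooooooooooooooooooooooooooooooooooo...........o.........................
205 ooooooooooooooooooooooooooooooooooooooooooooooooooooooooooooooooooooooooo...........o.........................
208 ooooooooooooooooooooooooooooooooooooooooooooooooooooooooooooooooooooooooo..........oo.........................
211 ooooooooooooooooooooooooooooooooooooooooooooooooooooooooooooooooooooooooo...........o.........................
214 oooooooooooooooooooooooooooooooooooo++oooooooooooooooooooooooooooo+oooooo.....................................
217 ooooooooooooooooooooooooooooooooooo++++ooooooooooooooooooooooooo++++oooo.....................oooo............o
220 ooooooooooo
[... 549 characters left out ...]
++++++++++
235 ooooooooooooooooooooooooooooooooo+###+ooooooooooooooooooooooooooooooo+###+oooooooooo.......o++++++++++++++++++
238 oooooooooooooooooooooooooooooooo+####+ooooooooooooooooooooooooooooooo+####+oooooooooo......o++++++++++++++++++
241 ooooooooooo++########+oooooooooo+####+ooooooooooooooooooooooooooooooo+####+oooooooooo+#######+................
244 oooooooo+###########+oooooooooo+#####+ooooooooooooooooooooooooooooooo+#####+oooooooooo+##########o............
254 ooooo+############oooooooooooo+#####+o.....+####################+.....o######oooooooooooo############+oooooooo
262 oo+#############+++oooooooooo######+....###########################+...+######ooooooooooo++#############+ooooo
```

Request:
drive_tool(
  steps=[
    [0,-0.08,0.05,0,0],
    [0,0,0,0,0],
    [1,0,0,0,0],
    [1,0,0,0,0],
    [1,0,0,0,0],
    [0.4,0,0,0,0],
    [0,0,0,0,0],
  ],
)

```text
time: 16.7
eef_pos: [0.5957, 0.0701, 0.0329]
tcp_rot: [-0.527, -0.471, 0.528, -0.47]
contact_force: [0.0, -0.5, -0.1]
opening: 0.199
```

Request:
drive_tool(
  steps=[
    [0,0,0,0,0.35],
    [0,0,0,0,0.35],
    [0,0,0,0,0.35],
    [-3,0,0,0,0.35],
    [-4.5,0,0,0,0.35],
    [-4.5,0,0,0,0.35],
    [-4,0,0,0,1],
    [0,0,0,0,1],
    [0,0,0,0,1],
    [0,0,0,0,1],
  ],
)

```text
time: 17.7
eef_pos: [0.5954, 0.0701, 0.1927]
tcp_rot: [-0.527, -0.471, 0.529, -0.47]
contact_force: [-0.7, 0.1, -0.2]
opening: 0.994
```

```bash
python3 - <<'E'
from rel import *
c,s=snap("v13");print(s["eef_pos"],s["opening"])
P={}
for n,p in dict(N=[.5947,.0455,.078],W=[.5978,.0703,.078],FN=[.5433,.0518,.078],FW=[.5465,.0766,.078]).items():
    q=proj(c,p,True);d=dark(c,*q,rad=30);print(n,q,d,plane(c,*d[0],.078,True) if d else 0)
print(rel([.5706,.0625,s["eef_pos"][2]],s))
E
```

```text
[0.59511684 0.07018088 0.19207749] 1.0025052771414973
N [259.43214298 207.58116134] (array([259.29166667, 206.95833333]), np.int32(24)) [0.59463441 0.04617602 0.078     ]
W [259.68040751 183.58533525] (array([257.96551724, 183.78448276]), np.int32(116)) [0.5960885  0.07029455 0.078     ]
FN [208.79215212 207.17090702] (array([208.59259259, 207.07407407]), np.int32(27)) [0.54311049 0.05192595 0.078     ]
FW [207.98910206 183.37360467] (array([208.0990991 , 183.37837838]), np.int32(111)) [0.54661051 0.07658169 0.078     ]
[ 0.00911867 -2.34707793  1.04491804]
```

Both eyes are in. The wide lens reads 1.7 mm from its axis, within the well's play. Now I centre over the cassette and turn a quarter so the jaws face the catches.

Request:
drive_tool(
  steps=[
    [0,-2.35,1.05,0,1],
    [0,0,0,-8.5,1],
    [0,0,0,-8.5,1],
    [0,0,0,-8.5,1],
    [0,0,0,-8.5,1],
    [0,0,0,-8.5,1],
    [0,0,0,-8.5,1],
    [0,0,0,-8.5,1],
    [0,0,0,-8.5,1],
    [0,0,0,-8.5,1],
  ],
)

```text
time: 18.75
eef_pos: [0.5707, 0.0624, 0.1918]
tcp_rot: [0.121, 0.698, -0.121, 0.695]
contact_force: [0.3, 0.8, 0.4]
opening: 1.002
```

Request:
drive_tool(
  steps=[
    [0,0,0,-8.5,1],
    [0,0,0,-4.6,1],
    [0,0,0,0,1],
    [0,0,0,0,1],
    [0,0,0,0,1],
  ],
)

```text
time: 19.25
eef_pos: [0.5715, 0.0624, 0.1934]
tcp_rot: [0.044, 0.706, -0.044, 0.705]
contact_force: [-0.3, 0.2, -0.6]
opening: 0.997
```

```bash
python3 - <<'E'
from rel import *
c,s=snap("v14");print(s["eef_pos"],s["opening"],s["qpos"].round(2))
M=R.from_quat(s["tcp_rot"]).as_matrix();print("yaw",np.degrees(np.arctan2(M[1,1],M[0,1])))
for n,p in dict(N=[.5947,.0455,.078],W=[.5978,.0703,.078],FN=[.5433,.0518,.078],FW=[.5465,.0766,.078]).items():
    q=proj(c,p,True);d=dark(c,*q,rad=30);print(n,q,d,plane(c,*d[0],.078,True) if d else 0)
print(rel([.5706,.0625,s["eef_pos"][2]],s))
print({n:proj(c,np.r_[[.5706,.0625]+np.array(v),.05],True).round(1) for n,v in dict(L=(.004,.033),R=(-.004,-.033)).items()})
v1c,_=pickle.load(open("v13.pkl","rb"))
for n,p in dict(N=[.5947,.0455,.078],W=[.5978,.0703,.078],FN=[.5433,.0518,.078],FW=[.5465,.0766,.078]).items():
    a=dark(v1c,*proj(v1c,p,True),rad=30);b=dark(c,*proj(c,p,True),rad=30)
    if a and b: print(n,tri([(v1c["eye"],ray(v1c,*a[0],True)),(c["eye"],ray(c,*b[0],True))]))
E
```

```text
[0.57160469 0.06238645 0.1936634 ] 0.9980232435313182 [-0.07  0.07  1.83 -0.    1.23 -1.52]
yaw 82.94259668757596
N [244.01824702 206.67988311] None 0
W [268.60491945 206.69304983] None 0
FN [243.30537924 156.03087559] (array([242.90625, 156.1875 ]), np.int32(32)) [0.5434034  0.05139297 0.078     ]
FW [268.96470622 156.12642706] (array([268.61983471, 156.23966942]), np.int32(121)) [0.54657051 0.07625305 0.078     ]
[ 9.60918165e-05 -1.07457900e-03 -1.01102460e-01]
{'L': array([288.3, 175.8]), 'R': array([227.2, 176. ])}
FN (array([0.54324623, 0.05163638, 0.07790057]), [np.float64(0.00030030092382931164), np.float64(0.0003003009238292848)])
FW (array([0.54657544, 0.07636545, 0.07748709]), [np.float64(0.00012497586346815114), np.float64(0.0001249758634682014)])
```

```bash
python3 - <<'E'
from rel import *
c,s=pickle.load(open("v14.pkl","rb"))
g=c["frame"].max(2)
for r in range(136,250,3): print(r,"".join("#" if x<45 else "+" if x<90 else "o" if x<150 else "." for x in g[r,205:315]))
E
```

```text
136 +++++++++++++o..............................................................................o+++++++++++++++oo
139 +++++++++++++o...............oo++++++++++++++++++++++++++++++++++++++++++++o................o+++++++++++++++++
142 ++++++++++++++...............oooooooooooooooooooooooooooooooooooooooooooooooo...............++++++++++++++++++
145 ++++++++++++++...............oooooooooooooooooooooooooooooooooooooooooooooooo...............++++++++++++++++++
148 ++++++++++++++...............ooooooooooooooooooooooooooooooo........ooooooooo...............++++++++++++++++++
151 ++++++++++++++...............ooooooo......ooooooooooooooo..o+#######o..oooooo...............++++++++++++++++++
154 ++++++++++++++...............oooo.o+#####+o.oooooooooooo.o############+oooooo..............o++++++++++++++++++
157 ++++++oo++++++...............oooo.o+######o.oooooooooooooo############+oooooo..............o+++++++oooo+++++++
160 oooooooo++++++o........ooo+#++ooooo..ooo..ooooooooooooooo.o##########o..oooo+++ooo.........o++++++oooooooooooo
163 ooooooooo+++++o........o#####+ooooooooooooooooooooooooooooo..
[... 2569 characters left out ...]
oooooooooo
232 ooooooooooooooooooooooooooooo...............................................oooooooooooooooooooooooooooooooooo
235 ooooooooooooooooooooooooooooo...............................................oooooooooooooooooooooooooooooooooo
238 ooooooooooooooooooooooooooooo...............................................oooooooooooooooooooooooooooooooooo
241 ooooooooooooooooooooooooooooo...............................................oooooooooooooooooooooooooooooooooo
244 ooooooooooooooooooooooooooooo...............................................oooooooooooooooooooooooooooooooooo
247 ooooooooooooooooooooooooooooooooooooooooo.................................oooooooooooooooooooooooooooooooooooo
```

All four lenses are where they should be (the loose ones are lit, at about (245,206) and (269,205)). The catches at columns 228–233 and 281–287 are centred on the jaws. Descending.

Request:
drive_tool(
  steps=[
    [4,0,-0.1,0,1],
    [4,0,0,0,1],
    [4,0,0,0,1],
    [3,0,0,0,1],
    [1.5,0,0,0,1],
    [0,0,0,0,1],
    [0,0,0,0,1],
    [0,0,0,0,1],
  ],
)

```text
time: 20.1
eef_pos: [0.5728, 0.0624, 0.0316]
tcp_rot: [0.043, 0.704, -0.043, 0.707]
contact_force: [0.2, -0.4, 0.6]
opening: 1.001
```

```bash
python3 - <<'E'
from rel import *
c,s=snap("v15");print(s["eef_pos"],s["contact_force"],s["opening"],s["dq"].round(3))
print(rel([.5706,.0625,0.034],s))
g=c["frame"].max(2)
for r in range(180,262,4): print(r,"".join("#" if x<45 else "+" if x<90 else "o" if x<150 else "." for x in g[r,158:360:1]))
im=c["frame"][...,::-1]
sc=read_camera("scene");u,v=proj(sc,[.57,.0625,.05]).astype(int)
a=cv2.resize(sc["frame"][v-45:v+35,u-40:u+40,::-1],(400,400),interpolation=cv2.INTER_CUBIC)
cv2.imwrite("pics/v15c.png",cv2.hconcat([a,cv2.resize(im[160:320,178:338],(400,400))]))
E
```

```text
[0.57276125 0.06241356 0.03160798] [-0.18676641  0.33751501  0.817464  ] 0.9991555122477611 [-0.     0.001  0.007  0.    -0.001 -0.001]
[-0.24013927 -0.01772358 -0.21452576]
180 +++++++++++++++++++++++++++++++...................oooooooooooooooooooooooooooooooooooooooooooooooooooooooooooooooooooooooooooooooooooooooooooooooooo...................o+++++++++++++++++++++++++++++++++o
184 +++++++++++++++++++++++++++++++o...................oooooooooooooooooooooooooooooooooooooooooooooooooooooooooooooooooooooooooooooooooooooooooooooooo....................o+++++++++++++++++++++++++++++++++o
188 +++++++++++++++++++++++++++++++o...................oooooooooooooooooooooooooooooooooooooooooooooooooooooooooooooo.....................ooooooooooooo....................o++++++++++++++++++++++++++++++++++
192 +++++++++++++++++++++++++++++++o...................ooooooooooooo......ooooooooooooooooooooooooooooooooooooooo......o+#############+o......ooooooooo...................o++++++++++++++++++++++++++++++++ooo
196 o++++++++++++++++++++++++++++++o.............oo####+oooooo.......ooooo.......ooooooooooooooooo
[... 2720 characters left out ...]
oooooooooooooooooooo+###########+.......ooooooooooooooooooooooo+###########+ooo
252 ###############oooooooooooooooooooo...................ooooooooooooooooooooooooooooooooooooooooooooooooooooooooooooooooooooooooooooooooooooooooo+++++++++++o.......oooooooooooooooooooooooo+##############o
256 ###############ooooooooooooooooooooo...................ooooooooooooooooooooooooooooooooooooooooooooooooooooooooooooooooooooooooooooooooooooooo....................ooooooooooooooooooooooo+################
260 ###############+oooooooooooooooooooo...................ooooooooooooooooooooooooooooooooooooooooooooooooooooooooooooooooooooooooooooooooooooooo....................ooooooooooooooooooooooo+################
```

View pics/v15c.png

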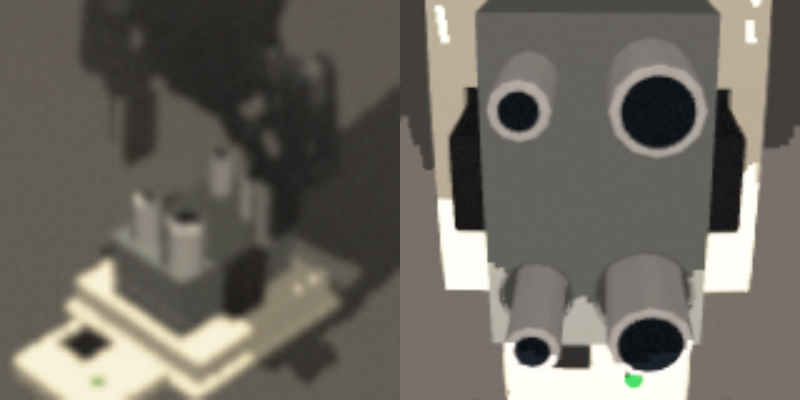

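The view shows all four eyes upright with both loose ones seated. The fingers are open on either side of the catches and roughly centred (catch midpoint column 256, fingers 257). Continuing down gently.

Request:
drive_tool(
  steps=[
    [1,0,-0.15,0,1],
    [1,0,0,0,1],
    [0.8,0,0,0,1],
    [0.4,0,0,0,1],
    [0,0,0,0,1],
    [0,0,0,0,1],
  ],
)

```text
time: 20.8
eef_pos: [0.5694, 0.0627, -0.003]
tcp_rot: [0.043, 0.706, -0.043, 0.706]
contact_force: [1.1, -0.5, -0.7]
opening: 0.997
```

Request:
drive_tool(
  steps=[
    [0.4,0,0,0,1],
    [0.3,0,0,0,1],
    [0,0,0,0,1],
    [0,0,0,0,1],
  ],
)

```text
time: 21.2
eef_pos: [0.5693, 0.0627, -0.0098]
tcp_rot: [0.043, 0.706, -0.043, 0.706]
contact_force: [-0.7, 0.7, 0.6]
opening: 1.002
```

Request:
drive_tool(
  steps=[
    [0,0,0,0,0.5],
    [0,0,0,0,0.4],
    [0,0,0,0,0.3],
    [0,0,0,0,0.3],
    [0,0,0,0,0.3],
    [0,0,0,0,0.3],
  ],
  force=50,
)

```text
time: 21.8
eef_pos: [0.5706, 0.0618, -0.0078]
tcp_rot: [0.042, 0.705, -0.043, 0.706]
contact_force: [-1.6, -2.5, 7.8]
opening: 0.581
```

Opening 0.581 is about 51 mm, so both catches are fully in. Lifting slowly at first.

Request:
drive_tool(
  steps=[
    [-0.5,0,0,0,0.3],
    [-0.5,0,0,0,0.3],
    [-0.7,0,0,0,0.3],
    [-0.8,0,0,0,0.3],
    [0,0,0,0,0.3],
  ],
)

```text
time: 22.3
eef_pos: [0.5698, 0.0628, 0.0165]
tcp_rot: [0.043, 0.705, -0.043, 0.706]
contact_force: [1.1, 0.8, -4.0]
opening: 0.58
```

Weight about 4 N, so the cassette is coming up.

Request:
drive_tool(
  steps=[
    [-1.5,0,0,0,0.3],
    [-1.5,0,0,0,0.3],
    [-1.5,0,0,0,0.3],
    [-1.5,0,0,0,0.3],
    [-1.5,0,0,0,0.3],
    [-1.5,0,0,0,0.3],
    [-1.5,0,0,0,0.3],
    [-1,0,0,0,0.3],
    [-0.5,0,0,0,0.3],
    [0,0,0,0,0.3],
  ],
)

```text
time: 23.3
eef_pos: [0.5698, 0.0626, 0.1361]
tcp_rot: [0.043, 0.705, -0.043, 0.706]
contact_force: [0.6, 0.2, -2.1]
opening: 0.581
```

Request:
drive_tool(
  steps=[
    [-0.8,0,0,0,0.3],
    [-0.8,0,0,0,0.3],
    [-0.4,0,0,0,0.3],
    [0,0,0,0,0.3],
    [0,0,0,0,0.3],
    [0,0,0,0,0.3],
    [0,0,0,0,0.3],
    [0,0,0,0,0.3],
  ],
)

```text
time: 24.1
eef_pos: [0.5692, 0.0627, 0.1549]
tcp_rot: [0.043, 0.706, -0.043, 0.706]
contact_force: [0.4, -1.3, -2.8]
opening: 0.581
```

```bash
python3 - <<'E'
from rel import *
c0,s0=pickle.load(open("v15.pkl","rb"))
c,s=snap("v16");print(s["eef_pos"],s["contact_force"],s["opening"],abs(s["dq"]).max())
P={}
dz=s["eef_pos"][2]+.0085
for n,p in dict(N=[.5947,.0455],W=[.5978,.0703],FN=[.5433,.0518],FW=[.5465,.0766]).items():
    h=.078+dz;q=proj(c,p+[h],True)
    d=dark(c,*q,rad=40,th=60) or dark(c,*q,rad=40,th=85)
    print(n,q.round(1),d, plane(c,*d[0],h,True).round(4) if d else None)
sc=read_camera("scene")
ex=proj(sc,[.57,.0625,.056+dz]);print("scene exp. cassette top",ex,sc["frame"][int(ex[1]),int(ex[0])],"dz",dz)
g=c["frame"].max(2)
for r in range(180,285,5): print(r,"".join("#" if x<45 else "+" if x<90 else "o" if x<150 else "." for x in g[r,170:345:2]))
E
```

```text
[0.56923245 0.06269361 0.15497495] [ 0.31813714 -0.29404769 -3.84981276] 0.577111726873322 0.0013277760712224686
N [223.1 362.7] None None
W [284.1 363.1] None None
FN [213.6 253.5] (array([215.1920904 , 247.83898305]), np.int32(354)) [0.5413 0.0527 0.2415]
FW [291.1 254.1] None None
scene exp. cassette top [264.70172877 129.34309798] [132 126 116] dz 0.16347495408510926
180 oooooooooooooooo+++++++++++++++++++++++++++++++++++++++++++++++++++++++++ooooooooooooooo
185 oooooooooooooo+++++++++++++++++++++++++++++++++++++++++++++++++++++++++++++ooooooooooooo
190 oooooooooooooooooooooooooooooooooooooooooooooooooooooooooooooooooooooooooooooooooooooooo
195 oooooooooooooooooooooooooooooooooooooooooooooooooooooooooooooooooooooooooooooooooooooooo
200 oooooooooooooooooooooooooooooooooooooooooooooooooooooooooooooooooooooooooooooooooooooooo
205 oooooooooooooooooooooooooooooooooooooooooooooooooooooooooooooooooooooooooooooooooooooooo
210 oooooooooooooooooooooooooooooooooooooooooooooooooooooooooooooooooooooooooooooooooooooooo
215 ooooooooooooooooooooooooooooooooooooooooooooooooooooooooooooooooooooooo
[... 526 characters left out ...]
ooooooooo...+###################+..ooooo####ooooo
250 oooo#####oooooo..o###########...oooooooooooooooo...+###################+..oooooo#####ooo
255 ooo####+ooooo++o...########o...oooooooooooooooooo..o###################..oo+ooooo+####oo
260 o+####+ooooo+##oooo.........oooooooooooooooooooooo...+###############...oo##+ooooo+####+
265 #####+ooooo+###oooooooooooooooooooooooooooooooooooooo...o########o...ooooo###+ooooo+####
270 #########o.o###+oooooooooooooooooooooooooooooooooooooooooo.....oooooooooo+###ooo########
275 ###############+ooooooooooooooooooooooooooooooooooooooooooooooooooooooooo+##############
280 ################ooooooooooooooooooooooooooooooooooooooooooooooooooooooooo###############
```

```bash
python3 - <<'E'
from h import *
sc=read_camera("scene");dz=.163
for n,p in dict(N=[.5947,.0455],W=[.5978,.0703],FN=[.5433,.0518],FW=[.5465,.0766]).items(): print(n,"top",proj(sc,p+[.078+dz]).round(1),"base",proj(sc,p+[.056+dz]).round(1))
print("corner bottom +x-y",proj(sc,[.608,.033,.006+dz]).round(1),"+x+y",proj(sc,[.613,.083,.006+dz]).round(1),"-x-y",proj(sc,[.528,.042,.006+dz]).round(1))
g=sc["frame"].max(2)
for r in range(100,165,2): print(r," ".join(f"{x//10:2d}" for x in g[r,235:300:2]))
E
```

```text
N top [251.6 122.4] base [251.7 131.5]
W top [259.9 126.4] base [259.8 135.6]
FN top [268.3 114.7] base [268.1 123.6]
FW top [276.5 118.5] base [276.1 127.4]
corner bottom +x-y [243.7 151.6] +x+y [259.9 160.2] -x-y [268.1 138.8]
100  9  9  9  6  5  6  6  6  5  5  5  5  4  4  4  4  4  4  4  4  4  4  5  5  8  9  9  9  9  9  9  9  9
102  9  9  9  6  4  5  5  5  5  5  4  5  5  5  4  4  4  4  4  4  4  5  6  6  8  9  9  9  9  9  9  9  9
104  9  9  9  7  4  4  4  5  4  5  4  4  4  4  4  5  4  5  4  4  5  5  5  7  7  9  9  9  9  9  9  9  9
106  9  9  9  8  4  4  4  5  4  4  5  4  4  4  4  4  4  4  4  4  4  5  5  6  6  7  9  9  9  9  9  9  9
108  9  9  9  9  5  4  6  6  4  4  5  4  5  4  4  4  4  4  4  4  4  4  5  6  6  6  8  9  6  8  9  9  9
110  9  9  9  9  6  4  6  7  5  4  4  4  4  4  5  4  4  4  4  4  4  4  5  6  5  6  8  9  7  6  9  9  9
112  9  9  9  9  6  4  5  6  4  4  4  4  5  4  4  4  4  4  5  4  4  4  5  5  4  5  6  7  6  6  9  9  9
114  9  9  9  9  7  4  4  4  4  4  4  4  4  5  5  5  4  4  4  4  4  4  5  5  4  4  5  6  5  8  9  9  9
116  9  9  9  9  8  4  4  4  4  4  4  4  5  6  
[... 1827 characters left out ...]
9  8  8  8  8  8  8  8  8  7  8  7  6  4  4  4  6  9  9  9  9  9  9  9  9  9  9  9
154 10 10  9  9  9  9  9  9  8  8  8  8  8  8  7  8  7  6  4  5  8  9  9  9  9  9  9  9  9  9  9  9  9
156  9  9  9 10  9  9  9  9  9  9  8  8  8  8  7  8  8  8  8  9  9  9  9  9  9  9  9  9  9  9  9  9  9
158  9 10  9 10 10 10  9 10  9  9  9  8  8  8  8  8  9  9  9  9  9  9  9  9  9  9  9  9  9  9  9  9  9
160 10  9 10  9 10 10 10 10  9 10 10  9  9  9  9  9  9  9 10  9 10  9  9  9  9  9  9  9  9  9  9  9  9
162 10  9 10 10 10 10 10 10 10  9  9 10 10  9  9  9  9  9  9  9  9  9  9  9  9  9 10  9  9  9  9  9  9
164  9  9 10 10  9 10 10 10 10 10  9 10 10  9  9  9  9  9  9  9  9  9  9  9  9  9  9  9  9  9  9  9  8
```

Both loose eyes are visible upright in the lifted cassette in the scene view: the narrow one near column 252, the wide one near column 261. The arm is still, so I'm handing in.

```bash
python3 -c "
from plant import sign_off,readout
s=readout.get_state();print(s['time'],s['opening'],s['eef_pos'],s['contact_force']);print(sign_off())"
```

```text
24.25 0.5799261758417711 [0.56932663 0.06268411 0.15510204] [ 0.27241444  0.0487893  -3.80410032]
the job is handed in; nothing more can be done
None
```

I put both loose model eyes in their matching wells, pinched the two catches, lifted the cassette straight out of the dock and handed in at 24.25 s while holding it still. The hand-in reports no verdict.

**Last checks**
- **Lift:** the underside is about 0.17 m above the table, worked out from how far the arm rose.
- **Grip:** the jaws read 0.58 open, about 51 mm with the offset seen on the eyes. That matches both catches fully in. The load on the wrist was about 3.8 N, roughly what the cassette and eyes weigh.
- **Stillness and level:** joint speeds were near zero. The two fixed eyes appear level with each other, and I saw only a 2–6 pixel offset from the expected picture positions.
- **Eyes in place:** before the lift, the narrow eye's lens measured within 1 mm of its well's axis and the wide one's within 2 mm. After the lift, both show upright in the scene camera. The wrist camera could not see them then, because the gripper blocks the view.
- **Bystanders:** the arm was never moved against anything else on the table, but I did not measure those objects again at the end.

**What failed or disagreed**
- **First grasp:** it closed on air just above the narrow eye. The real fingertips sit about 27 mm behind the reported tool point. I confirmed this in the scene camera and corrected for it from then on; the eye was not disturbed.
- **Top camera heights:** its triangulated heights disagreed with the wrist camera by 5–10 mm, so I relied on the wrist camera.

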